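# Tip the blue capsule tote empty over its edge stop

### The arm

A 6-joint arm with a two-finger parallel gripper is mounted at the origin on a cart in front of the work surface, level with it; the furniture and walls round the work are solid. World frame = base frame: x ahead of the robot, y to its left, z up, the work surface at z = 0. Lengths are in m, angles in rad, forces in N, time in s.
With the tool pointing down it reaches from about 0.325 to 0.875 m from the base axis. Payload 4.4 kg.
Tool frame: the origin (TCP) lies between the finger pads; the fingertips stand env.nose_length ahead of it and the grasp point (between the pads) lies 5 mm behind it (env.nose_length is the distance from the TCP to the fingertips, in m); z points along the fingers, y is the line along which they close (so a half turn about z gives the same grasp; the last joint's range is limited). The gripper opens to 85 mm and grips with 20 to 120 N. Pads are 22 mm wide; open, the fingers measure 114 mm over their backs; the gripper's body (76 mm by 85 mm) begins 54 mm behind the grasp point. The pads swing forward as they close: fully open they stand 13 mm farther back than shut.
Start: joints at [1.054, 0.207, 1.542, -0, 1.393, -0.15], TCP at [0.206, 0.537, 0.213] pointing down, gripper open.
Joint ranges: [-2.73, 2.73], [-0.86, 2.22], [0.23, 2.46], [-1.11, 4.25], [0.08, 2.63], [-2.82, 2.82]. Speed limits (rad/s): [2.79, 2.79, 3.14, 3.14, 3.14, 3.14].

### API

Orientations are given as a unit quaternion [x, y, z, w].
In Python, from station import telemetry, optics, workorder, env gives the robot as it stands.
- The arm moves only by the tool play_rows, never from a script. Its argument "rows" is a list that holds one entry, the list of rows, each a list of 7 numbers: the opening, from 0 (shut) to 1 (fully open), then the shift along the tool's x, y, z in cm, then the turn, a rotation vector about the tool's x, y, z in degrees. A call has 1 to 8 rows; each row is the pose to reach, as a shift and turn from the pose commanded when the call began, along the tool's axes at that moment; what a row does not reach only later rows make up. A row lasts 1/8 s, in which the tool goes at most 62.5 mm and 10.7 degrees, less where a joint would pass 70% of its speed; a pose out of reach is approached as far as the arm can. A call with a gripper value outside its range is refused whole. The fingers move at their own pace and stop on an object; "force" is the grip in N (left out, the last holds). Time passes only in rows, so rows that repeat a pose let the fingers close. It gives the time, the measured TCP pose, the force, the opening and the grip force at its end, in the units of the state.
- telemetry.get_state(): the state, without advancing time (a new reading comes with each control period).
- optics.read_camera(name): name is "side" or "top" or "wrist"; returns a dict with "frame" (420x560x3 uint8, blue, green, red), "range_z" (420x560 float32, m along the optical axis (not along the pixel's ray), 0 where there is no reading), "fovy" (degrees; the focal length in pixels is half the picture's height over the tangent of half this angle, whatever the lens; pixels are square), "cx", "cy" (the principal point, pixels), "world_from_camera" (4x4, takes a point from camera to world coordinates). Camera axes: x right, y down, z forward; pixel columns grow to the right and rows downward; lengths in m; the calibration is good to about 2 mm. A picture is of the moment at which its call begins.
- workorder.close_job(): hands the job in; it is judged then, once.
The state is a dict: "clock": time; "joint_positions": joint angles; "joint_velocities": joint speeds; "joint_efforts": joint torques, N m; "tool_pos": TCP position; "eef_rot": TCP orientation; "ft_force": force on the tool from outside, world axes, zero at the start; "torque": the same for the moment, N m; "grip_width": finger opening in m; "grip_force": force on a finger pad.
Only numpy, scipy, OpenCV 4.12 (cv2) and the standard library are available. Lean on these libraries where they do the work, as an engineer would, in place of code of your own. Each camera call takes 0.05 s, during which the arm holds its last target. There are 200 camera calls.

### The job

Tip the blue tote over the metal edge stop, so that it falls onto its side with its mouth down in the catch tray and the gold coffee capsule drops out into the tray. Tip it where it stands, without lifting it off, and leave the white tote standing in its place.

Things in the scene. Friction and masses are not known exactly. Their poses are not given: they have to be found in the camera images.
- blue_tote: Blue open square plastic tote (loose, about 0.12 kg), 66 x 66 mm, 110 mm high, walls and floor 2.5 mm. Origin at the centre of its underside, z up through the mouth. It stands in one of the station's two bays (which one varies), square to it, 1 to 6 mm short of the edge stop. Pushed to the station's -y on its +y wall, 88 to 100 mm above its underside, it slides to the stop, then tips.
- blue_tote_toe (a point): Middle of the blue tote's lower edge on its -y side (33 mm from its origin), 45 mm above the counter at the start. The tote tips about this edge against the stop; leaned past about 40 degrees it falls over by itself.
- white_tote: White tote of the same size and make, in the other bay, with a black capsule in it. Origin at the centre of its underside.
- gold_capsule: Gold coffee capsule (loose, 12 g), a dome 34 mm high with a rim 57 mm across, in the blue tote. Origin at the centre of its flat underside.
- tip_station: Grey station fixed on the counter, 164 mm wide (x). Origin on the counter, mid-width, below the edge stop's ledge-side face. Ledge: y 0 to +80 mm, top 45 mm up, +y end open, bays at x = -40 and +40 mm between 4 mm rails rising 18 mm. Stop: metal bar, y -8 to 0, top 54 mm up. Its -y points to the robot's right, yaw within 0.15 rad. 70 mm past the ledge's +y end nothing is over 115 mm tall.
- tray (a point): Centre of the catch tray's floor, 5 mm above the counter, on the -y side of the stop. The tray is part of the station: y = -8 to -173 mm in its frame, walls 34 mm above the counter, parted into two compartments at x = 0. (Beyond it all: a hood over the stove at the left and cabinets at the back hang about 0.6 m above the counter; mind the arm's elbow.)

How it is judged:
By the outcome, as a careful person would: the job done as asked, in the order asked, and still so for the second after the job is handed in, with the robot touching nothing.
It also fails if it takes over 27 s, if anything falls off the work surface, if the arm or the gripper's body presses on something with over 40 N, if the wrist force passes 120 N, or if a joint passes its speed limit or range.

## Working session

There is one attempt and no reset: what is moved stays moved. The work goes in short steps, Python scripts to look and compute and a tool call to move; the robot and the scene stay as the last step left them, time stands still between calls to the robot, and variables do not carry over. Pictures are saved under pics/ and viewed, at most 10 in all, crops included, and the job is handed in when it is done.

Besides the shell and the picture viewer there is one more tool, called after "Emit:" as name(argument=value, ...) on one line, values as JSON. play_rows: Moves the arm, as the interface text tells. Its arguments: {"type":"object","properties":{"rows":{"type":"array"},"force":{"type":"number"}},"required":["rows"]}

```bash
mkdir -p pics; ls; python3 - <<'E'
from station import telemetry, optics, workorder, env
import cv2,numpy as np
print(telemetry.get_state(), env.nose_length)
a=[]
for n in ("side","top"):
    d=optics.read_camera(n); np.savez(n+"0.npz",**d); a.append(d["frame"]); print(n,d["fovy"],d["cx"],d["cy"],d["world_from_camera"].round(3).tolist())
    cv2.imwrite(f"pics/{n}0.png",d["frame"])
E
```

```text
pics
{'clock': 0.0, 'joint_positions': array([ 1.05351506e+00,  2.07426983e-01,  1.54297572e+00,  4.10886714e-06,
        1.39348813e+00, -1.50476254e-01]), 'joint_velocities': array([-7.42914705e-04,  3.73017325e-05,  6.03279716e-04,  2.01623528e-03,
       -5.38854730e-04,  1.55055762e-04]), 'joint_efforts': array([-1.22886351e-03, -3.83030319e+01, -2.91592920e+01, -3.00046131e-04,
        1.04395443e-02,  3.32233151e-05]), 'tool_pos': array([0.20580978, 0.53604497, 0.21201152]), 'eef_rot': array([ 1.82376301e-01,  9.83228134e-01, -1.08497304e-03, -3.78478590e-04]), 'ft_force': array([-0.60551907,  0.46473083,  0.51004092]), 'torque': array([ 0.02952723, -0.0429594 , -0.02156395]), 'grip_force': 0.0, 'grip_width': 0.08555144207327729} 0.014
side 47.899344435217955 277.4245541500344 213.23206046951347 [[-0.997, -0.063, 0.053, 0.456], [-0.081, 0.652, -0.754, 0.663], [0.013, -0.755, -0.655, 0.642], [0.0, 0.0, 0.0, 1.0]]
top 57.97945616552457 282.3977327063002 210.74803877516567 [[0.011, -0.992, 0.124, 0.396], [-0.999, -0.007, 0.031, 0.011], [-0.03, -0.124, -0.992, 0.899], [0.0, 0.0, 0.0, 1.0]]
```

View pics/side0.png

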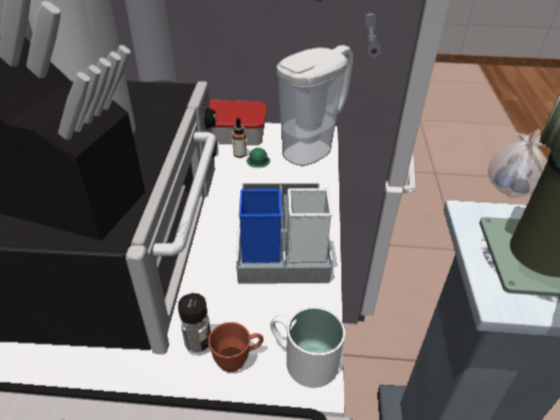

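View pics/top0.png

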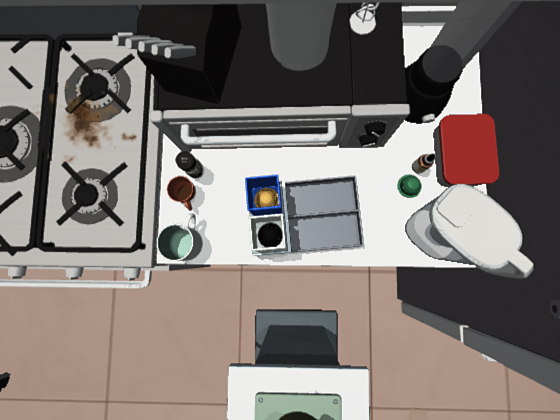

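The side view shows the blue tote at about (261,225) and the white one at (308,225). In the top view the blue tote with the gold capsule is at (264,195), the white one at (269,234), and the tray is to their right at (323,213). The oven handle lies beyond the blue tote, around row 133.

```bash
cat > h.py <<'E'
import numpy as np,cv2
def pts(d):
    f=210/np.tan(np.radians(float(d["fovy"]))/2); z=d["range_z"]; v,u=np.mgrid[:420,:560]
    P=np.stack([(u-d["cx"])/f*z,(v-d["cy"])/f*z,z],-1); T=d["world_from_camera"]
    return P@T[:3,:3].T+T[:3,3]
def blue(d):
    h=cv2.cvtColor(d["frame"],cv2.COLOR_BGR2HSV); return cv2.inRange(h,(105,150,40),(130,255,255))>0
E
python3 - <<'E'
from h import *
for n in("side","top"):
    d=dict(np.load(n+"0.npz")); P=pts(d); m=blue(d)&(d["range_z"]>0)
    m&=(P[...,0]>.2)&(P[...,0]<.7)&(P[...,1]>-.2)&(P[...,1]<.4)
    Q=P[m]; print(n,len(Q),"zpct",np.percentile(Q[:,2],[1,50,90,97,99]).round(4))
    R=Q[Q[:,2]>np.percentile(Q[:,2],97)-.012]; 
    b=cv2.minAreaRect(R[:,:2].astype(np.float32)); print("rim",len(R),R.mean(0).round(4),b)
    if n=="side":
        w=Q[(Q[:,2]>.07)&(Q[:,2]<.13)]; w=w[w[:,1]>np.median(w[:,1])-.004]
        print("+y wall",w.min(0),w.max(0),w.mean(0),np.polyfit(w[:,0],w[:,1],1))
    # heights of the neighbours, region of interest
    S=P[(P[...,2]>.02)&(P[...,0]>.25)&(P[...,0]<.75)&(P[...,1]>-.3)&(P[...,1]<.5)]
    if n=="top":
        H={}
        for x in np.arange(.25,.75,.04):
            print("x%.2f"%x,[ "%3d"%(1000*max([0]+S[(abs(S[:,0]-x-.02)<.02)&(abs(S[:,1]-y-.02)<.02)][:,2].tolist())) for y in np.arange(.4,-.3,-.04)])
E
```

```text
side 2850 zpct [0.0189 0.1171 0.1505 0.1533 0.1542]
rim 578 [0.5248 0.0791 0.1492] ((0.5252491235733032, 0.07574255764484406), (0.0658441036939621, 0.0693841427564621), 6.299989223480225)
+y wall [0.49144319 0.10236059 0.07025567] [0.55462847 0.11337651 0.12999886] [0.52286776 0.10738104 0.10062099] [0.10025178 0.05496261]
top 819 zpct [0.0462 0.1155 0.1553 0.1567 0.1572]
rim 224 [0.5245 0.0736 0.1544] ((0.5254988670349121, 0.0740223303437233), (0.06612244993448257, 0.06702756136655807), 5.835229873657227)
x0.25 ['  0', '  0', '  0', '  0', '  0', '  0', '  0', '  0', '  0', '  0', '  0', '  0', '  0', '  0', '  0', '  0', '  0', '  0']
x0.29 ['  0', '  0', '  0', '  0', '  0', '  0', '  0', '  0', '  0', '  0', '  0', '  0', '  0', '  0', '  0', '  0', '  0', '  0']
x0.33 ['  0', '  0', '  0', '  0', '  0', '  0', '  0', '  0', '  0', '  0', '  0', '  0', '  0', '  0', '  0', '  0', '  0', '  0']
x0.37 [' 51', ' 51', '  0', ' 93', ' 93', ' 91', '  0', '  0', ' 65', ' 67', '898', '  0', '  0', '  0', '  0', '  0', '  0', '229']
x0.41 [' 52', ' 53', ' 49', ' 92', '  0', ' 92', '  0', 
[... 440 characters left out ...]
 '  0', ' 37', '  0', '  0', ' 35']
x0.57 [' 53', ' 53', ' 51', ' 59', '110', '109', '  0', '  0', '  0', '  0', ' 58', ' 36', ' 36', ' 35', '603', '  0', '  0', ' 79']
x0.61 [' 49', ' 52', ' 50', '227', '608', '607', '607', '606', '606', '606', '605', '604', '604', '603', '603', '601', '602', ' 97']
x0.65 ['  0', ' 53', ' 49', '227', '444', '444', '445', '359', '230', '231', '229', '229', '229', '231', '231', '231', '  0', '  0']
x0.69 ['  0', ' 52', ' 51', '221', '428', '427', '408', '382', '227', '228', '228', '228', '228', '227', '229', '228', '  0', ' 77']
x0.73 [' 51', ' 52', ' 52', '  0', '382', '383', '383', '383', '228', '228', '415', '416', '227', '227', '228', '228', '  0', '166']
```

Emit:
play_rows(rows=[[[0, -5, -2.8, 0.2, 0, 0, -3], [0, -10.5, -5.7, 0.6, 0, 0, -7], [0, -16, -8.5, 1.2, 0, 0, -11], [0, -21, -11.3, 2, 0, 0, -15], [0, -26, -14.2, 3, 0, 0, -19], [0, -31.5, -17, 3.6, 0, 0, -23], [0, -37, -20, 4, 0, 0, -26.7], [0, -41.8, -22.7, 4.2, 0, 0, -26.7]]])

```text
clock: 1.1
tool_pos: [0.5157, 0.173, 0.1704]
eef_rot: [-0.049, 0.999, 0.0, -0.001]
ft_force: [-0.2, 0.9, 0.8]
grip_width: -0.0001
grip_force: 0.0
```

Emit:
play_rows(rows=[[[0, 0, 0, 0, 0, 0, 0], [0, 0, 0, 0, 0, 0, 0], [0, 0, 0, 0, 0, 0, 0]]])

```text
clock: 1.48
tool_pos: [0.5139, 0.1761, 0.1709]
eef_rot: [-0.05, 0.999, 0.0, -0.0]
ft_force: [-0.1, 0.5, 0.2]
grip_width: 0.0001
grip_force: 0.0
```

```bash
cat > look.py <<'E'
import sys
from station import telemetry, optics
from h import *
from scipy.spatial.transform import Rotation as R
s=telemetry.get_state(); M=R.from_quat(s["eef_rot"]).as_matrix()
print(s["clock"],s["tool_pos"].round(4),M.round(3).tolist(),s["ft_force"].round(1),s["grip_width"])
d=optics.read_camera("side"); P=pts(d)
cv2.imwrite(sys.argv[1],cv2.resize(d["frame"][130:310,170:410],None,fx=3,fy=3))
m=blue(d)&(d["range_z"]>0)&(P[...,0]>.4)&(P[...,0]<.6)&(P[...,1]<.2)
Q=P[m];print(len(Q),Q.mean(0))
ps=[[0,0],[0,0]] 
tgt=np.array([.5195,.1300,.150]); print("to contact-8mm, tool cm",(100*M.T@(tgt-s["tool_pos"])).round(2))
E
python3 look.py pics/a.png
```

```text
1.475 [0.5139 0.1761 0.1709] [[-0.995, -0.101, -0.001], [-0.101, 0.995, 0.0], [0.001, 0.0, -1.0]] [-0.1  0.5  0.2] 5.8199673635946066e-05
1926 [0.52353344 0.09583475 0.10506428]
to contact-8mm, tool cm [-0.09 -4.64  2.09]
```

View pics/a.png

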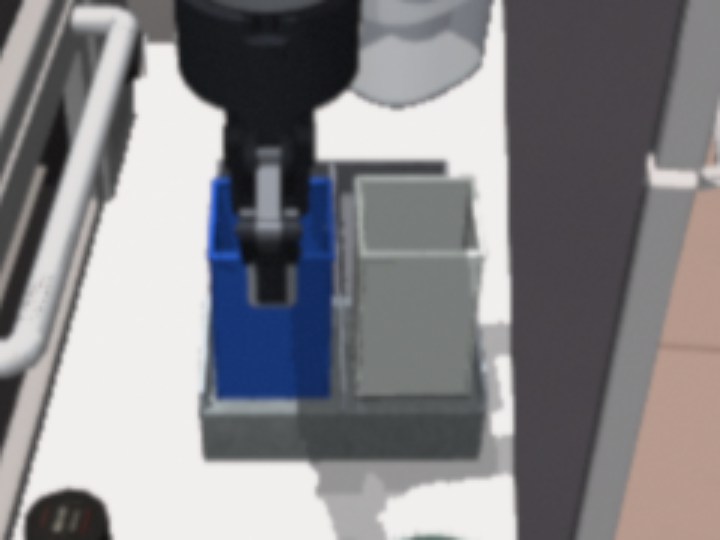

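The crop shows the shut fingertips centred on the blue tote's +y wall, with the tip at (272,290) and the tote spanning columns 212–332. They are well clear of the white tote, so I'll go down and then push.

Emit:
play_rows(rows=[[[0, 0, -0.5, 1, 0, 0, 0], [0, 0, -2, 2.1, 0, 0, 0], [0, -0.1, -3.5, 2.1, 0, 0, 0], [0, -0.1, -4.6, 2.1, 0, 0, 0], [0, -0.1, -4.6, 2.1, 0, 0, 0]]])

```text
clock: 2.15
tool_pos: [0.5211, 0.1281, 0.1506]
eef_rot: [-0.049, 0.999, 0.0, 0.0]
ft_force: [0.5, -0.1, 0.0]
grip_width: 0.0001
grip_force: 0.0
```

Emit:
play_rows(rows=[[[0, 0, -0.4, 0, 0, 0, 0], [0, 0, -0.8, 0, 0, 0, 0], [0, 0, -1.2, 0, 0, 0, 0], [0, 0, -1.6, 0, 0, 0, 0], [0, 0, -2, 0, 0, 0, 0], [0, 0, -2.4, 0, 0, 0, 0], [0, 0, -2.4, 0, 0, 0, 0]]])

```text
clock: 3.02
tool_pos: [0.523, 0.1051, 0.1502]
eef_rot: [-0.049, 0.999, -0.0, 0.0]
ft_force: [-0.9, -0.5, -0.1]
grip_width: -0.0002
grip_force: 0.0
```

```bash
python3 look.py pics/b.png
```

```text
3.025 [0.523  0.1051 0.1502] [[-0.995, -0.099, 0.0], [-0.099, 0.995, -0.0], [-0.0, -0.0, -1.0]] [-0.9 -0.5 -0.1] -0.00015600123717327208
2493 [0.52417401 0.09180158 0.11055361]
to contact-8mm, tool cm [0.1  2.51 0.02]
```

View pics/b.png

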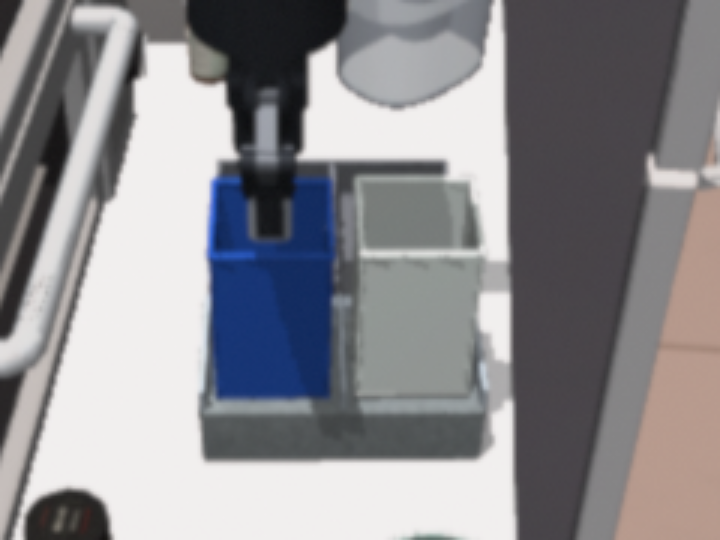

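The fingertip, at (270,240) in the crop, now appears above the rim line at row 255, and the tote hasn't moved. The tip may be higher than I assumed, so I'll measure it.

```bash
python3 - <<'E'
from station import optics
from h import *
for n in("side","top"):
    d=optics.read_camera(n); P=pts(d); b=blue(d)
    if n=="side":
        for r in range(190,218,2): print(r,P[r,260].round(3),d["frame"][r,260], P[r,250].round(3))
    Q=P[b&(d["range_z"]>0)&(P[...,0]>.4)&(P[...,0]<.6)&(P[...,1]<.2)]
    R=Q[Q[:,2]>.147]; print(n,cv2.minAreaRect(R[:,:2].astype(np.float32)),np.percentile(R[:,2],[5,50,95]))
d=optics.read_camera("wrist"); cv2.imwrite("pics/w.png",d["frame"])
E
```

```text
190 [0.516 0.158 0.243] [34 33 31] [0.529 0.159 0.243]
192 [0.516 0.153 0.236] [22 19 17] [0.533 0.135 0.22 ]
194 [0.519 0.134 0.217] [25 23 20] [0.546 0.044 0.143]
196 [0.521 0.113 0.196] [22 21 20] [0.546 0.045 0.139]
198 [0.521 0.117 0.195] [27 24 22] [0.547 0.044 0.135]
200 [0.521 0.118 0.193] [27 24 22] [0.547 0.045 0.131]
202 [0.521 0.116 0.187] [26 24 22] [0.546 0.046 0.128]
204 [0.521 0.119 0.185] [26 23 21] [0.546 0.047 0.124]
206 [0.521 0.116 0.179] [28 26 23] [0.547 0.045 0.117]
208 [0.521 0.119 0.177] [44 39 36] [0.547 0.048 0.115]
210 [0.522 0.11  0.166] [99 65 52] [0.547 0.045 0.108]
212 [0.53  0.044 0.104] [116  53  24] [0.547 0.047 0.105]
214 [0.523 0.105 0.153] [119  54  25] [0.538 0.108 0.155]
216 [0.522 0.107 0.15 ] [104  48  21] [0.538 0.108 0.15 ]
side ((0.5232581496238708, 0.10346642136573792), (0.06497319787740707, 0.12286367267370224), 5.215737819671631) [0.14792588 0.1526052  0.15499328]
top ((0.506986141204834, 0.05321407690644264), (0.0314435176551342, 0.10801605880260468), 80.4976577758789) [0.1524911  0.15527312 0.19557982]
```

View pics/w.png

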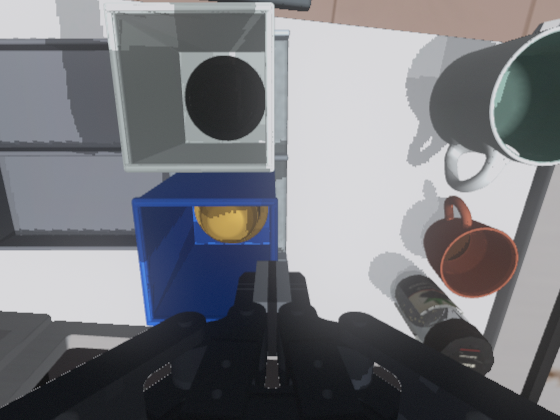

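The depth puts the visible fingertip at z≈0.172, which is above the rim at 0.155. The wrist view agrees: the tip at (272,262) hovers over the tote's +y rim. I'll back off, go lower and measure the tip again.

Emit:
play_rows(rows=[[[0, 0, 1, 0, 0, 0, 0], [0, 0, 3, 0, 0, 0, 0], [0, 0, 3.5, 0.5, 0, 0, 0], [0, 0, 3.5, 1.2, 0, 0, 0], [0, 0, 3.5, 2, 0, 0, 0], [0, 0, 3.5, 2, 0, 0, 0], [0, 0, 3.5, 2, 0, 0, 0]]])

```text
clock: 4.1
tool_pos: [0.5195, 0.1399, 0.1301]
eef_rot: [-0.049, 0.999, -0.0, -0.0]
ft_force: [0.5, 0.9, -0.3]
grip_width: 0.0
grip_force: 0.0
```

```bash
cat > tip.py <<'E'
from station import optics,telemetry
from h import *
s=telemetry.get_state();print(s["clock"],s["tool_pos"].round(4),s["ft_force"].round(1))
d=optics.read_camera("side"); P=pts(d); t=s["tool_pos"]
m=(d["frame"].max(-1)<140)&~blue(d)&(np.hypot(P[...,0]-t[0],P[...,1]-t[1])<.03)&(P[...,2]>.1)
Q=P[m]; v,u=np.nonzero(m); i=np.argsort(Q[:,2])[:8]; print(np.c_[u,v,Q.round(3)][i].tolist())
T=d["world_from_camera"]; f=210/np.tan(np.radians(d["fovy"])/2)
for off in ([0,.0145,-.014],[0,.0145,.02]):
    c=T[:3,:3].T@(t+off-T[:3,3]); print("proj",off,c[:2]/c[2]*f+[d["cx"],d["cy"]])
cv2.imwrite("pics/c.png",cv2.resize(d["frame"][130:310,170:410],None,fx=3,fy=3))
E
python3 tip.py
```

```text
4.1 [0.5195 0.1399 0.1301] [ 0.5  0.9 -0.3]
[[262.0, 235.0, 0.515, 0.145, 0.146], [259.0, 235.0, 0.52, 0.146, 0.147], [264.0, 235.0, 0.512, 0.145, 0.147], [258.0, 235.0, 0.521, 0.147, 0.147], [257.0, 235.0, 0.523, 0.147, 0.147], [256.0, 235.0, 0.524, 0.148, 0.148], [255.0, 235.0, 0.526, 0.148, 0.148], [263.0, 235.0, 0.513, 0.147, 0.148]]
proj [0, 0.0145, -0.014] [258.75109725 253.08090024]
proj [0, 0.0145, 0.02] [258.45765    237.19961815]
```

View pics/c.png

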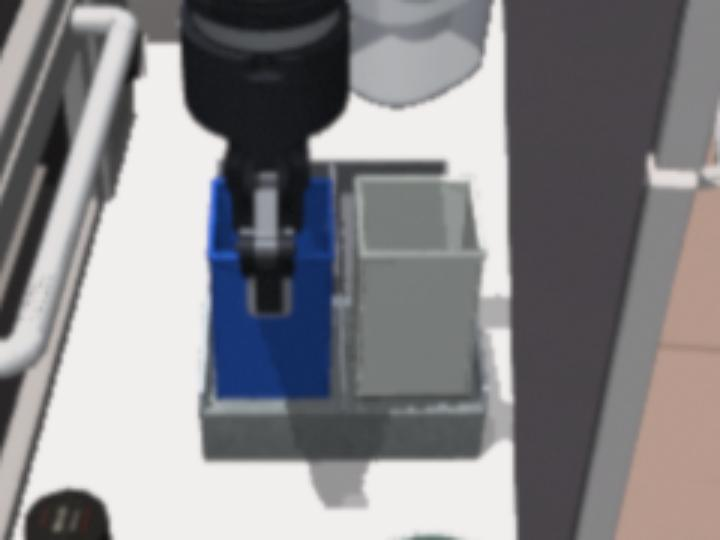

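The lower picture and the depth both put the fingertip at z≈0.147, at (268,312) in the crop and in front of the wall. The real tip is therefore about 16 mm above the reported TCP, so I'll go down 0.8 cm more and push.

Emit:
play_rows(rows=[[[0, 0, 0, 0.8, 0, 0, 0], [0, 0, -0.8, 0.8, 0, 0, 0], [0, 0, -1.6, 0.8, 0, 0, 0], [0, 0, -2.2, 0.8, 0, 0, 0], [0, 0, -2.7, 0.8, 0, 0, 0], [0, 0, -3.2, 0.8, 0, 0, 0], [0, 0, -3.7, 0.8, 0, 0, 0], [0, 0, -3.7, 0.8, 0, 0, 0]]])

```text
clock: 5.15
tool_pos: [0.5232, 0.103, 0.1221]
eef_rot: [-0.049, 0.999, -0.0, -0.0]
ft_force: [0.0, 1.5, 0.4]
grip_width: -0.0
grip_force: 0.1
```

```bash
python3 tip.py; python3 - <<'E'
from station import optics
from h import *
d=optics.read_camera("side");P=pts(d);Q=P[blue(d)&(d["range_z"]>0)&(P[...,0]>.4)&(P[...,0]<.6)]
w=Q[Q[:,1]>np.percentile(Q[:,1],60)-.01]
for z in(.08,.1,.12,.14,.15): 
    k=Q[(abs(Q[:,2]-z)<.008)]; print(z,np.percentile(k[:,1],[50,80]).round(4))
E
```

```text
5.15 [0.5232 0.103  0.1221] [0.  1.5 0.4]
[[266.0, 222.0, 0.514, 0.093, 0.126], [253.0, 221.0, 0.535, 0.096, 0.129], [267.0, 220.0, 0.513, 0.093, 0.131], [267.0, 219.0, 0.513, 0.093, 0.133], [267.0, 218.0, 0.513, 0.092, 0.134], [267.0, 217.0, 0.513, 0.092, 0.136], [267.0, 216.0, 0.513, 0.091, 0.137], [267.0, 215.0, 0.513, 0.09, 0.139]]
proj [0, 0.0145, -0.014] [259.1181017  240.04208549]
proj [0, 0.0145, 0.02] [258.84880378 224.47957393]
0.08 [0.1021 0.1039]
0.1 [0.0987 0.1008]
0.12 [0.0943 0.0968]
0.14 [0.0893 0.0934]
0.15 [0.0875 0.0919]
```

The tote is leaning about 13° with 1.5 N on the tool, so I'll keep pushing.

Emit:
play_rows(rows=[[[0, 0, -0.6, -0.2, 0, 0, 0], [0, 0, -1.2, -0.4, 0, 0, 0], [0, 0, -1.8, -0.6, 0, 0, 0], [0, 0, -2.4, -0.7, 0, 0, 0], [0, 0, -3, -0.8, 0, 0, 0], [0, 0, -3.6, -0.8, 0, 0, 0], [0, 0, -4.2, -0.8, 0, 0, 0], [0, 0, -4.8, -0.8, 0, 0, 0]]])

```text
clock: 6.25
tool_pos: [0.5279, 0.0552, 0.1301]
eef_rot: [-0.05, 0.999, -0.0, -0.0]
ft_force: [0.4, 0.8, 0.2]
grip_width: 0.0001
grip_force: 0.2
```

```bash
python3 tip.py; cp pics/c.png pics/e.png
```

```text
6.25 [0.5279 0.0552 0.1301] [0.4 0.8 0.2]
[[257.0, 200.0, 0.533, 0.055, 0.14], [266.0, 199.0, 0.518, 0.053, 0.142], [267.0, 197.0, 0.517, 0.051, 0.144], [267.0, 196.0, 0.517, 0.048, 0.145], [267.0, 195.0, 0.517, 0.048, 0.146], [258.0, 199.0, 0.531, 0.061, 0.147], [262.0, 199.0, 0.524, 0.06, 0.147], [255.0, 199.0, 0.536, 0.062, 0.148]]
proj [0, 0.0145, -0.014] [259.40436059 216.69381663]
proj [0, 0.0145, 0.02] [259.15413221 201.08331599]
```

View pics/e.png

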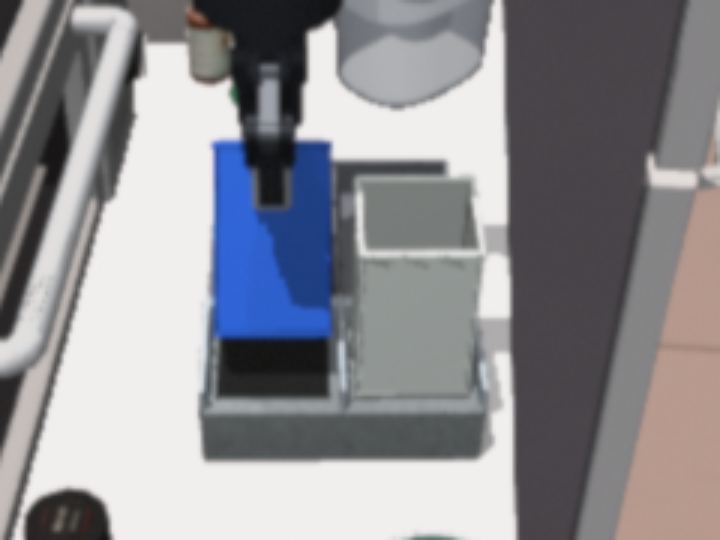

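The blue tote is leaning about 35–40°, with its lower edge at row 335 in the crop. The white tote hasn't moved. A little more push should take it over.

Emit:
play_rows(rows=[[[0, 0, -0.6, 0, 0, 0, 0], [0, 0, -1.2, 0, 0, 0, 0], [0, 0, -1.8, 0, 0, 0, 0], [0, 0, -2.2, 0, 0, 0, 0], [0, 0, -2.2, 0, 0, 0, 0], [0, 0, -2.2, 0, 0, 0, 0], [0, 0, -2.2, 0, 0, 0, 0]]])

```text
clock: 7.18
tool_pos: [0.53, 0.0339, 0.1302]
eef_rot: [-0.05, 0.999, 0.0, -0.0]
ft_force: [0.3, 0.2, 0.3]
grip_width: 0.0001
grip_force: 0.0
```

Emit:
play_rows(rows=[[[0, 0, 0, -2, 0, 0, 0], [0, 0, 2, -6, 0, 0, 0], [0, 0, 6, -10, 0, 0, 0], [0, 0, 10, -12, 0, 0, 0], [0, 0, 14, -12, 0, 0, 0], [0, 0, 14, -12, 0, 0, 0], [0, 0, 14, -12, 0, 0, 0]]])

```text
clock: 8.05
tool_pos: [0.516, 0.1728, 0.2498]
eef_rot: [-0.05, 0.999, -0.0, -0.0]
ft_force: [0.3, -0.7, -0.7]
grip_width: 0.0002
grip_force: 0.0
```

```bash
python3 - <<'E'
from station import optics,telemetry
from h import *
print(telemetry.get_state()["clock"])
a=optics.read_camera("top"); b=optics.read_camera("side")
P=pts(a);Q=P[blue(a)&(P[...,0]>.4)&(P[...,0]<.6)];print(Q.min(0),Q.max(0),np.median(Q,0))
cv2.imwrite("pics/f.png",np.hstack([cv2.resize(a["frame"][140:290,210:400],(400,316)),cv2.resize(b["frame"][130:310,180:408],(400,316))]))
E
```

```text
8.05
[ 0.49593921 -0.08316574  0.00546186] [0.5726059  0.05536699 0.1258139 ] [ 0.53041035 -0.00945045  0.09221674]
```

View pics/f.png

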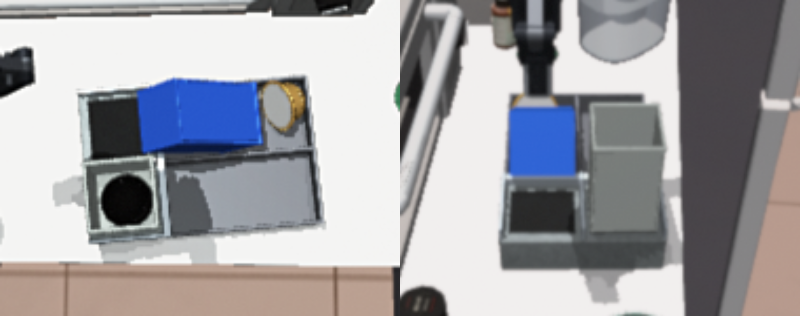

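Left panel: the blue tote lies on its side over the stop with its mouth down in the tray, and the gold capsule is out in the tray at (284,106). The white tote and its black capsule still stand at (125,198), and the arm is clear.

Emit:
play_rows(rows=[[[0, 0, 0, 0, 0, 0, 0], [0, 0, 0, 0, 0, 0, 0], [0, 0, 0, 0, 0, 0, 0], [0, 0, 0, 0, 0, 0, 0]]])

```text
clock: 8.65
tool_pos: [0.5163, 0.1729, 0.2502]
eef_rot: [-0.049, 0.999, 0.0, 0.0]
ft_force: [-0.7, 0.1, 0.1]
grip_width: -0.0003
grip_force: 0.0
```

```bash
python3 - <<'E'
from station import optics,workorder
from h import *
a=optics.read_camera("top");P=pts(a);Q=P[blue(a)&(P[...,0]>.4)&(P[...,0]<.6)];print(Q.min(0),Q.max(0),np.median(Q,0))
print(workorder.close_job())
E
```

```text
[ 0.49626537 -0.08313686  0.00573658] [0.572877   0.05532498 0.1258269 ] [ 0.53042824 -0.00944897  0.09255224]
the job is handed in; nothing more can be done
None
```

The job is handed in at about 9 s with no verdict shown: the blue tote was tipped over the stop and lies mouth down in the tray, the gold capsule is out in the tray, the white tote still stands in its bay, and the arm is clear.

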